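# Oil the bead dispenser and hold in its recessed reset

### The job

The steel-bead dispenser has run dry and tripped: first push the white sprung cap of its oiler bottle all the way down and let it spring right back up, then take the orange stylus from its wooden stand, reach its steel rod down through the yellow-ringed opening in the dispenser's top and hold the recessed red reset button down. Keep the button all the way down with the gripped stylus for at least two seconds and finish like that, still gripping the stylus and holding the button down. Leave the loose things around on the bench where they are.

Things in the scene. Friction and masses are not known exactly. Their poses are not given: they have to be found in the camera images.
- oiler_cap_top (a point): centre of the flat top of the white pump cap (34 mm across, 14 mm thick) on the amber oiler bottle (52 mm across), which is clamped upright to the -y end of the dispenser; rises 150 mm above the bench when up. It moves with the cap
- oiler_cap (a joint): travel of the pump cap straight down, m: 0 up, 0.008 fully down (end stop). Sprung: it starts to move at 1.8 N, needs 6 N to be fully down, and springs back up when let go
- reset_opening (a point): centre of the mouth of the round opening (16 mm across, flat yellow ring 32 mm across round it) in the flat top of the grey control block, 75 mm above the bench. Axes as dispenser, z up. The opening is a straight upright well 45 mm deep; the red button (13 mm across) stands in it, its top 25 mm below the mouth
- dispenser: bead dispenser, bolted down, base plate 200 x 350 mm; origin on the bench near its middle, x from its front (bead tray, towards the robot) to its back, y from oiler to hopper. Opening at x -20, y -25 mm; oiler axis at x -20, y -140; green block from y 45, 110 mm tall, hopper on it (112 mm across, at x 20, y 105) up to 200 mm; white tray in front reaches x -188
- reset_button (a joint): travel of the recessed reset button straight down, m: 0 up, 0.008 fully down (end stop), where its top lies 33 mm below the mouth of the opening. Sprung: starts to move at 1.8 N, needs 6 N to be fully down
- stylus_grip (a point): centre of the orange round handle (16 mm across, 66 mm long) of the stylus, half-way along it. The stylus is 140 mm long, 35 to 70 g: a steel rod 6 mm across and 70 mm long, then a black collar 24 mm across and 4 mm thick, then the handle. At the start it stands upright in its stand, this point 117 mm above the bench. z axis: from rod tip to handle
- stylus_tip (a point): end of the stylus's steel rod, 107 mm from the handle's centre along -z
- stand: dark wooden block, 60 x 60 x 80 mm tall, fixed, origin at the centre of its underside. The stylus's rod hangs 70 mm deep in the 10 mm upright hole in its middle, and the collar rests on its top
- bead_cup: blue cup of steel beads, 72 mm across, 75 mm tall, loose, origin at the centre of its underside
- glue: white glue bottle with a red cap, 52 mm across, 150 mm tall, loose, origin at the centre of its underside
- wood_animal: four-legged animal made of wood offcuts, about 220 x 80 x 130 mm tall, loose, origin on the bench under its middle
- screwdriver: blue-handled screwdriver lying on the bench, 200 mm long along its x axis, 26 mm thick, loose, origin on the bench under its middle
- offcut_a: loose wood offcut, 120 x 30 x 20 mm tall, origin at the centre of its underside
- offcut_b: loose wood offcut, 90 x 40 x 25 mm tall, origin at the centre of its underside

How it is judged:
On the way, in this order (a step that is already met when the one before it is completed fails the run):
1. the oiler cap is pushed down (over 6 of its 8 mm) (value of joint oiler_cap above 0.006 m), for 0.05 s.
2. the oiler cap has sprung back up (within 1.5 mm) and the reset is still up (value of joint each of oiler_cap, reset_button below 0.0015 m), for 0.1 s.
3. the gripped stylus, through the opening, holds the reset button down (over 6 of its 8 mm) for two seconds (value of joint reset_button above 0.006 m and contact force between stylus and reset_button above 1.5 N and contact force between the fingers and stylus above 1 N and z of stylus_tip in the frame of reset_opening below -0.025 m and horizontal distance between stylus_tip and reset_opening below 0.01 m), for 2 s.
At the end, for the whole second after the job is handed in: Ends holding: gripped stylus (over 1 N) with its tip over 25 mm down the opening, within 10 mm of its axis, presses the reset button with over 1.5 N and keeps it down over 6 of 8 mm; oiler cap up within 1.5 mm; every loose bystander within 40 mm of its start (all of step 3 and value of joint oiler_cap below 0.0015 m and distance of each of bead_cup, glue, wood_animal, screwdriver, offcut_a, offcut_b from where it was at the start of the episode below 0.04 m); the arm keeps its last pose, push and grip.
It fails at once if the reset button is touched by the fingers instead of the stylus (contact force between the fingers and reset_button above 0.5 N).
It fails at once if a loose bystander is moved by more than 40 mm (distance of any of bead_cup, glue, wood_animal, screwdriver, offcut_a, offcut_b from where it was at the start of the episode above 0.04 m).
It also fails if it takes over 67 s, if anything falls off the work surface, if the arm or the gripper's body presses on something with over 40 N, if the wrist force passes 120 N, or if a joint passes its speed limit or range.

### The arm

A 6-joint arm with a two-finger parallel gripper is mounted at the origin on the work surface. World frame = base frame: x ahead of the robot, y to its left, z up, the work surface at z = 0. Lengths are in m, angles in rad, forces in N, time in s.
With the tool pointing down it reaches from about 0.375 to 0.975 m from the base axis. Payload 3.8 kg.
Tool frame: the origin (TCP) lies midway between the tips of the shut fingers; the grasp point (between the pads) lies 19 mm behind it; z points along the fingers, y is the direction in which the jaws open and shut (so a half turn about z gives the same grasp; the last joint's range is limited). The gripper opens to 85 mm and grips with 20 to 120 N. Pads are 22 mm wide; open, the fingers measure 114 mm over their backs; the gripper's body (76 mm by 85 mm) begins 54 mm behind the grasp point. The pads swing forward as they close: fully open they stand 13 mm farther back than shut.
Start: joints at [-1.199, 0.264, 1.604, -0, 1.274, -0.037], TCP at [0.268, -0.619, 0.231] pointing down, gripper open.
Joint ranges: [-2.63, 2.63], [-0.94, 2.18], [0.31, 2.57], [-1.31, 4.45], [0, 2.66], [-2.55, 2.55]. Speed limits (rad/s): [2.57, 2.57, 3.14, 3.14, 3.14, 3.14].

### API

Orientations are given as a rotation vector (axis times angle).
In Python, from workcell import bot gives the robot as it stands.
- The arm moves only by the shell command python3 -m inch 'ROWS' [FORCE]. ROWS is JSON, a list of rows, each an object of numbers: "dx", "dy", "dz": the shift along the tool's x, y, z in m; "ax", "ay", "az": the turn, a rotation vector about the tool's x, y, z in degrees; "fingers": the opening, from -1 (shut) to 1 (fully open). A call has 1 to 20 rows; each row is the pose to reach, as a shift and turn from the pose measured when the call began, along the tool's axes at that moment; what a row does not reach only later rows make up. A row lasts 1/8 s, in which the tool goes at most 62.5 mm and 10.7 degrees, less where a joint would pass 70% of its speed; a pose out of reach is approached as far as the arm can. A call with a gripper value outside its range is refused whole. The fingers move at their own pace and stop on an object; FORCE is the grip in N (left out, the last holds). Time passes only in rows, so rows that repeat a pose let the fingers close. It gives the time, the measured TCP pose, the force and the opening at its end, in the units of the state.
- bot.read_state(): the state, without advancing time (a new reading comes with each control period).
- bot.read_camera(name): name is "scene" or "top"; returns (picture, depth): 480x640x3 uint8, blue, green, red; 480x640 float32, m along the optical axis (not along the pixel's ray), 0 where there is no reading.
- bot.get_calibration(name): a dict with "intrinsics" (3x3 intrinsics, pixels), "distortion" ([k1, k2, p1, p2, k3] as OpenCV has them; the pictures are not rectified), "view" (4x4, takes a point from world to camera coordinates). Camera axes: x right, y down, z forward; pixel columns grow to the right and rows downward; lengths in m; the calibration is good to about 2 mm. A picture is of the moment at which its call begins. get_calibration takes no time and is no camera call.
- bot.finish_job(): hands the job in, once; it reports no verdict.
Trained networks look in the newest picture that a camera, given by its name, has taken for a name from the list of things; names that differ only in an ending like _2 or _b are one class to them, and where a whole thing is asked for, a point or a joint stands for the part that bears it (a point fixed in the world has none). Each returns a list of dicts, best first, with "p" (0 to 1); they miss things now and then, are a little off and sometimes report something else, mostly with a low value. They report only what shows in the picture. A call takes as long as a camera call.
- bot.masks_of(camera, thing): "region" (480x640 bool, what is visible of it) and "box" ([left, top, right, bottom] in pixels, round what is visible of it).
The state is a dict: "time": time; "q": joint angles; "joint_vel": joint speeds; "joint_torque": joint torques, N m; "tool_pos": TCP position; "tcp_rot": TCP orientation; "wrist_force": force on the tool from outside, world axes, zero at the start; "torque": the same for the moment, N m; "width": opening from 0.0 (shut) to 1.0 (fully open).
Only numpy, scipy, OpenCV 4.12 (cv2) and the standard library are available. Lean on these libraries where they do the work, as an engineer would, in place of code of your own. Each camera call takes 0.05 s, during which the arm holds its last target. There are 200 camera calls.

## Working session

There is one attempt and no reset: what is moved stays moved. The work goes in short steps, Python scripts to look and compute and a shell command to move; the robot and the scene stay as the last step left them, time stands still between calls to the robot, and variables do not carry over. Pictures are saved under pics/ and viewed, about 8 in all and at most 12, crops included, and the job is handed in when it is done.

```bash
mkdir -p pics
cat > h.py <<'E'
import numpy as np, cv2
from workcell import bot
def cal(n):
    c=bot.get_calibration(n); return np.array(c["intrinsics"],float),np.array(c["distortion"],float),np.array(c["view"],float)
def cloud(n,depth,mask):
    K,D,V=cal(n); v,u=np.nonzero(mask&(depth>0)); d=depth[v,u]
    p=cv2.undistortPoints(np.stack([u,v],1).astype(float)[:,None],K,D)[:,0]
    c=np.c_[p*d[:,None],d]; return (c-V[:3,3])@V[:3,:3]
def ray(n,uv,z):
    K,D,V=cal(n); p=cv2.undistortPoints(np.array([[uv]],float),K,D)[0,0]
    o=-V[:3,:3].T@V[:3,3]; r=V[:3,:3].T@np.r_[p,1]; return o+r*(z-o[2])/r[2]
E
python3 - <<'E'
from h import *
s=bot.read_state();print(s)
for n in("scene","top"):
    im,d=bot.read_camera(n); cv2.imwrite(f"pics/{n}0.png",im)
    np.save(f"{n}0.npy",d)
    K,D,V=cal(n); print(n,"cam pos",-V[:3,:3].T@V[:3,3],K[0,0])
    for t in["oiler_cap","oiler_cap_top","stylus_grip","reset_opening","reset_button","dispenser","stand","bead_cup","glue","wood_animal","screwdriver","offcut_a"]:
        try:
            for r in bot.masks_of(n,t)[:2]:
                P=cloud(n,d,r["region"]); 
                print(t,round(r["p"],2),np.round(r["box"]),len(P), np.percentile(P,[2,50,98],axis=0).round(3).tolist() if len(P) else "")
        except Exception as e: print(t,e)
E
```

```text
{'time': 0.0, 'q': array([-1.19889712e+00,  2.64743763e-01,  1.60537722e+00, -2.73331653e-05,
        1.27369558e+00, -3.69242545e-02]), 'joint_vel': array([-0.00116123, -0.00021607, -0.00055622, -0.00064533,  0.0012328 ,
        0.00089705]), 'joint_torque': array([ 2.71704717e-03, -5.15112484e+01, -3.67311072e+01,  4.45290025e-04,
        1.30230215e-02, -1.90128208e-05]), 'tool_pos': array([ 0.26804182, -0.6187019 ,  0.22996661]), 'tcp_rot': array([-3.07404098e+00, -6.37283670e-01,  6.22386497e-04]), 'wrist_force': array([-0.39447086,  0.52017099,  0.32614906]), 'torque': array([-0.0013627,  0.0373928,  0.0315997]), 'width': 1.0006158815600437}
scene cam pos [0.93656084 0.42770754 0.88912975] 465.26589755262955
oiler_cap 0.66 [233. 195. 250. 208.] 194 [[0.566, -0.143, 0.139], [0.582, -0.125, 0.15], [0.596, -0.113, 0.153]]
oiler_cap_top 0.62 [233. 193. 250. 210.] 207 [[0.518, -0.258, 0.001], [0.582, -0.126, 0.15], [0.597, -0.113, 0.153]]
stylus_grip 0.82 [458. 291. 475. 320.] 224 [[0.426, 0.341, 0.083], [0.436, 0.35, 0.121], [0.44, 0.357, 0.151]]
reset_opening 0.78 [199. 191. 391. 
[... 2239 characters left out ...]
[0.698, -0.307, 0.154]]
wood_animal 0.83 [167. 133. 212. 210.] 1464 [[0.59, 0.295, 0.02], [0.676, 0.332, 0.113], [0.78, 0.365, 0.131]]
wood_animal 0.28 [383. 264. 396. 331.] 382 [[0.256, -0.229, 0.01], [0.39, -0.214, 0.023], [0.443, -0.204, 0.032]]
screwdriver 0.77 [384. 263. 397. 334.] 394 [[0.255, -0.231, 0.0], [0.393, -0.214, 0.022], [0.443, -0.202, 0.032]]
screwdriver 0.41 [356. 204. 369. 214.] 147 [[0.565, -0.149, 0.107], [0.579, -0.131, 0.149], [0.594, -0.117, 0.157]]
offcut_a 0.78 [224. 291. 236. 336.] 477 [[0.248, 0.212, 0.011], [0.305, 0.228, 0.02], [0.361, 0.243, 0.027]]
offcut_a 0.27 [381. 264. 395. 329.] 332 [[0.258, -0.229, 0.011], [0.397, -0.214, 0.023], [0.443, -0.204, 0.032]]
```

View pics/scene0.png

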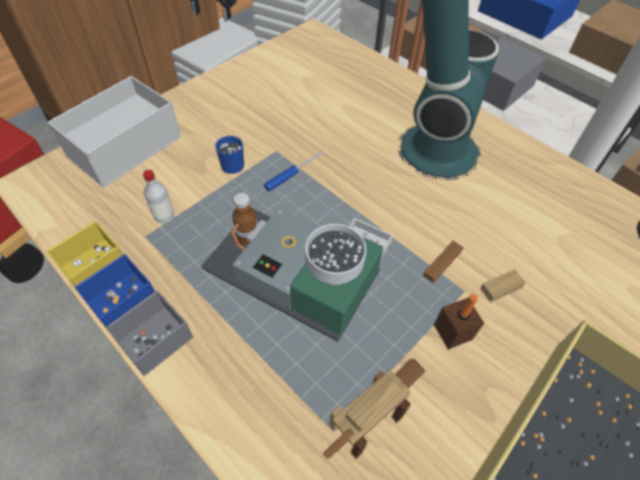

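View pics/top0.png

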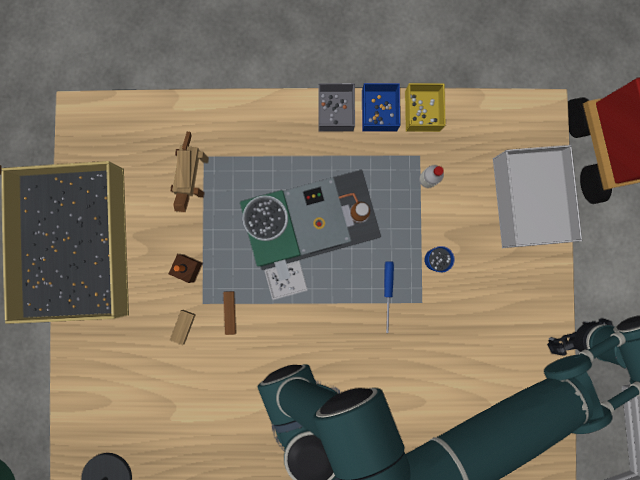

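The scene picture shows the cap at (242,200), ring at (289,241) and stylus at (466,306). The top picture shows the cap at (361,210), ring at (319,223) and stylus at (178,268). Next I refine these three points.

Run:
```python
from h import *
from scipy.spatial.transform import Rotation as R
s=bot.read_state();print(R.from_rotvec(s["tcp_rot"]).as_matrix().round(3))
def near(b,u,v,r):
    m=np.zeros((480,640),bool);m[v-r:v+r,u-r:u+r]=1;return m
for n,cap,ring,sty in(("scene",(242,200),(289,241),(466,306)),("top",(361,210),(319,223),(178,268))):
    im=cv2.imread(f"pics/{n}0.png");d=np.load(f"{n}0.npy");h=cv2.cvtColor(im,cv2.COLOR_BGR2HSV).astype(int)
    y=(h[...,0]>14)&(h[...,0]<32)&(h[...,1]>110)&near(0,*ring,12)
    v,u=np.nonzero(y);e=((u.min()+u.max())/2,(v.min()+v.max())/2);print(n,"ring",len(u),u.min(),u.max(),v.min(),v.max(),ray(n,(u.mean(),v.mean()),.075),ray(n,e,.075))
    w=(h[...,1]<60)&(h[...,2]>130)&near(0,*cap,14);P=cloud(n,d,w);P=P[(P[:,2]>.146)&(P[:,2]<.158)]
    print("cap",len(P),P.mean(0),(P.min(0)+P.max(0))/2)
    o=(h[...,0]<14)&(h[...,1]>170)&(h[...,2]>130)&near(0,*sty,24);P=cloud(n,d,o);P=P[P[:,2]>.06]
    v,u=np.nonzero(o);print("sty",len(P),P.mean(0),P.min(0),P.max(0),u.mean(),v.mean(),ray(n,(u.mean(),v.mean()),.117))
    T=P[P[:,2]>.146];print(" top",len(T),T.mean(0) if len(T) else "")
ims=[]
for n,c in(("scene",(270,225)),("scene",(466,306)),("top",(345,218)),("top",(178,268))):
    im=cv2.imread(f"pics/{n}0.png");ims.append(cv2.resize(im[c[1]-37:c[1]+37,c[0]-50:c[0]+50],(400,296),interpolation=2))
cv2.imwrite("pics/crop1.png",np.vstack([np.hstack(ims[:2]),np.hstack(ims[2:])]))
```

```text
[[ 0.918  0.397  0.   ]
 [ 0.397 -0.918  0.   ]
 [ 0.     0.    -1.   ]]
scene ring 56 282 294 236 246 [ 0.54955754 -0.01855385  0.075     ] [ 0.54959354 -0.01958684  0.075     ]
cap 163 [ 0.58125266 -0.12781413  0.14995026] [ 0.58019383 -0.12797144  0.14968   ]
sty 81 [0.43563708 0.35220418 0.12906094] [0.42734547 0.34535779 0.09151279] [0.43963373 0.35683482 0.15221215] 469.5432098765432 305.22222222222223 [0.42745407 0.35095073 0.117     ]
 top 28 [0.43329585 0.35014452 0.14988781]
top ring 58 313 324 218 228 [ 0.54884755 -0.02149625  0.075     ] [ 0.54870887 -0.02107614  0.075     ]
cap 111 [ 0.57955044 -0.13123463  0.15023307] [ 0.58010652 -0.1314863   0.15192814]
sty 23 [0.42829936 0.34621541 0.14963296] [0.42313928 0.34111224 0.14166548] [0.43344755 0.35203027 0.15487485] 176.17391304347825 268.0 [0.42829384 0.35406397 0.117     ]
 top 21 [0.42830025 0.34639355 0.1502605 ]
```

View pics/crop1.png

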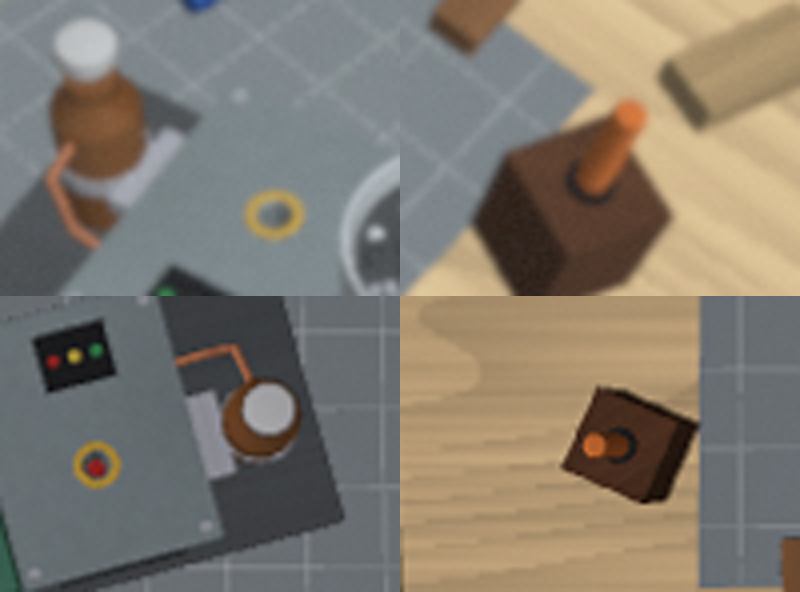

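The cap, ring and stylus positions from the two cameras agree to about 3–5 mm, and the cap-to-ring distance is 114 mm against 115 expected. Now I move above the cap with the fingers shut.

```bash
python3 -m inch '[{"dx":0.06,"dy":-0.04,"dz":0,"fingers":-1},{"dx":0.12,"dy":-0.08,"dz":0,"fingers":-1},{"dx":0.18,"dy":-0.12,"dz":0,"fingers":-1},{"dx":0.23,"dy":-0.155,"dz":0,"fingers":-1},{"dx":0.28,"dy":-0.19,"dz":0,"fingers":-1},{"dx":0.33,"dy":-0.225,"dz":0,"fingers":-1},{"dx":0.38,"dy":-0.26,"dz":0,"fingers":-1},{"dx":0.43,"dy":-0.29,"dz":0,"fingers":-1},{"dx":0.48,"dy":-0.325,"dz":0.02,"fingers":-1},{"dx":0.48,"dy":-0.325,"dz":0.055,"fingers":-1},{"dx":0.48,"dy":-0.325,"dz":0.055,"fingers":-1},{"dx":0.48,"dy":-0.325,"dz":0.055,"fingers":-1},{"dx":0.48,"dy":-0.325,"dz":0.055,"fingers":-1}]' 40
python3 - <<'E'
from h import *
s=bot.read_state();print(s)
ims=[]
for n,c in(("scene",(242,195)),("top",(361,210))):
    im,d=bot.read_camera(n);cv2.imwrite(f"pics/{n}1.png",im);ims.append(cv2.resize(im[c[1]-60:c[1]+60,c[0]-40:c[0]+40],(400,600),interpolation=2))
cv2.imwrite("pics/c2.png",np.hstack(ims))
E
```

```text
{'time': 1.3, 'q': array([-1.19888964e+00,  2.63920230e-01,  1.60399663e+00,  3.40620511e-05,
        1.27366635e+00, -3.68842939e-02]), 'joint_vel': array([-1.41424978e-05, -9.95491602e-04, -6.76363992e-04,  4.33697749e-04,
       -1.82368684e-03, -1.17278031e-03]), 'joint_torque': array([-1.77576458e-03, -5.15072536e+01, -3.67715120e+01, -1.94378817e-04,
        1.00498364e-03,  3.40925645e-06]), 'tool_pos': array([ 0.26833408, -0.61938111,  0.2312679 ]), 'tcp_rot': array([3.07619621e+00, 6.37649490e-01, 5.29171187e-05]), 'wrist_force': array([-0.12205797,  0.25204736,  0.59174124]), 'torque': array([ 0.01990712,  0.01529675, -0.01324001]), 'width': 1.0039447851046945}invalid input at $[0]: expected keys dx, dy, dz, ax, ay, az, fingers
```

View pics/c2.png

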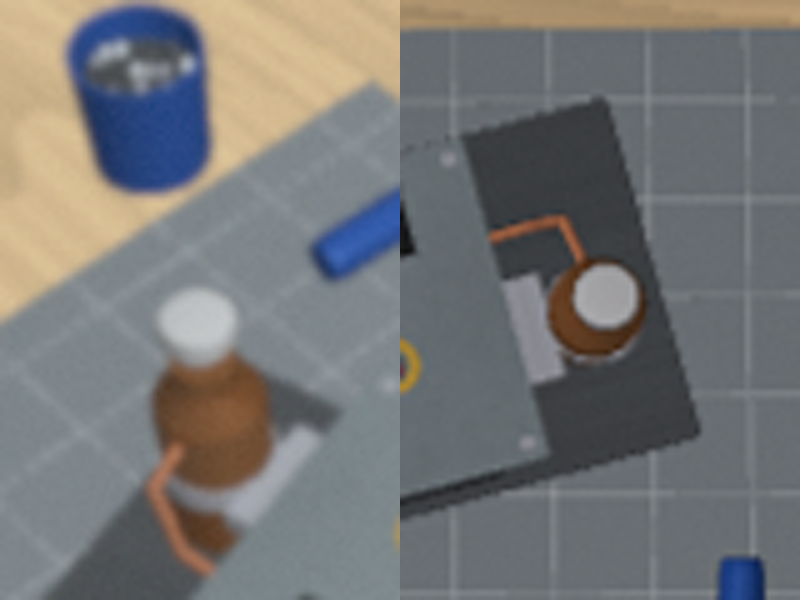

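The move was refused because every row needs all seven keys; the arm did not move, and the picture shows the cap still clear. I send it again in full.

```bash
python3 -m inch '[{"dx":0.24,"dy":-0.16,"dz":0,"ax":0,"ay":0,"az":0,"fingers":-1},{"dx":0.48,"dy":-0.325,"dz":0,"ax":0,"ay":0,"az":0,"fingers":-1},{"dx":0.48,"dy":-0.325,"dz":0,"ax":0,"ay":0,"az":0,"fingers":-1},{"dx":0.48,"dy":-0.325,"dz":0,"ax":0,"ay":0,"az":0,"fingers":-1},{"dx":0.48,"dy":-0.325,"dz":0,"ax":0,"ay":0,"az":0,"fingers":-1},{"dx":0.48,"dy":-0.325,"dz":0,"ax":0,"ay":0,"az":0,"fingers":-1},{"dx":0.48,"dy":-0.325,"dz":0,"ax":0,"ay":0,"az":0,"fingers":-1},{"dx":0.48,"dy":-0.325,"dz":0,"ax":0,"ay":0,"az":0,"fingers":-1},{"dx":0.48,"dy":-0.325,"dz":0,"ax":0,"ay":0,"az":0,"fingers":-1},{"dx":0.48,"dy":-0.325,"dz":0,"ax":0,"ay":0,"az":0,"fingers":-1},{"dx":0.48,"dy":-0.325,"dz":0.03,"ax":0,"ay":0,"az":0,"fingers":-1},{"dx":0.48,"dy":-0.325,"dz":0.055,"ax":0,"ay":0,"az":0,"fingers":-1},{"dx":0.48,"dy":-0.325,"dz":0.055,"ax":0,"ay":0,"az":0,"fingers":-1},{"dx":0.48,"dy":-0.325,"dz":0.055,"ax":0,"ay":0,"az":0,"fingers":-1}]' 40
```

```text
time: 3.15
tool_pos: [0.5799, -0.1311, 0.1772]
tcp_rot: [3.076, 0.636, 0.001]
wrist_force: [-0.6, 0.0, 0.1]
width: -0.0
```

```bash
python3 -m inch '[{"dx":0,"dy":-0.001,"dz":0.02,"ax":0,"ay":0,"az":0,"fingers":-1},{"dx":0,"dy":-0.001,"dz":0.03,"ax":0,"ay":0,"az":0,"fingers":-1},{"dx":0,"dy":-0.001,"dz":0.0345,"ax":0,"ay":0,"az":0,"fingers":-1},{"dx":0,"dy":-0.001,"dz":0.0345,"ax":0,"ay":0,"az":0,"fingers":-1},{"dx":0,"dy":-0.001,"dz":0.0345,"ax":0,"ay":0,"az":0,"fingers":-1}]'
```

```text
time: 3.78
tool_pos: [0.5794, -0.1304, 0.1435]
tcp_rot: [3.075, 0.637, 0.001]
wrist_force: [-2.2, -0.3, 5.4]
width: -0.001
```

```bash
python3 -m inch '[{"dx":0,"dy":0,"dz":0.0025,"ax":0,"ay":0,"az":0,"fingers":-1},{"dx":0,"dy":0,"dz":0.0025,"ax":0,"ay":0,"az":0,"fingers":-1},{"dx":0,"dy":0,"dz":0.0025,"ax":0,"ay":0,"az":0,"fingers":-1}]'
```

```text
time: 4.15
tool_pos: [0.5794, -0.1305, 0.142]
tcp_rot: [3.075, 0.637, 0.001]
wrist_force: [-2.0, 0.1, 5.8]
width: -0.0
```

```bash
python3 -m inch '[{"dx":0,"dy":0,"dz":0.003,"ax":0,"ay":0,"az":0,"fingers":-1},{"dx":0,"dy":0,"dz":0.003,"ax":0,"ay":0,"az":0,"fingers":-1},{"dx":0,"dy":0,"dz":0.003,"ax":0,"ay":0,"az":0,"fingers":-1}]'
```

```text
time: 4.53
tool_pos: [0.5795, -0.1304, 0.1419]
tcp_rot: [3.075, 0.637, 0.001]
wrist_force: [-5.6, 0.9, 14.0]
width: -0.0
```

The cap is on its end stop: 14 N and no further travel. I let it spring back and go above the stylus, clear of the hopper.

```bash
python3 -m inch '[{"dx":0,"dy":0,"dz":-0.06,"ax":0,"ay":0,"az":0,"fingers":-1},{"dx":0,"dy":0,"dz":-0.12,"ax":0,"ay":0,"az":0,"fingers":-1},{"dx":0,"dy":0,"dz":-0.12,"ax":0,"ay":0,"az":0,"fingers":-1},{"dx":0.02,"dy":-0.2,"dz":-0.12,"ax":0,"ay":0,"az":0,"fingers":-1},{"dx":0.0535,"dy":-0.498,"dz":-0.12,"ax":0,"ay":0,"az":0,"fingers":-1},{"dx":0.0535,"dy":-0.498,"dz":-0.12,"ax":0,"ay":0,"az":0,"fingers":-1},{"dx":0.0535,"dy":-0.498,"dz":-0.12,"ax":0,"ay":0,"az":0,"fingers":-1},{"dx":0.0535,"dy":-0.498,"dz":-0.12,"ax":0,"ay":0,"az":0,"fingers":1},{"dx":0.0535,"dy":-0.498,"dz":-0.12,"ax":0,"ay":0,"az":0,"fingers":1},{"dx":0.0535,"dy":-0.498,"dz":-0.12,"ax":0,"ay":0,"az":0,"fingers":1},{"dx":0.0535,"dy":-0.498,"dz":-0.12,"ax":0,"ay":0,"az":0,"fingers":1},{"dx":0.0535,"dy":-0.498,"dz":-0.12,"ax":0,"ay":0,"az":0,"fingers":1},{"dx":0.0535,"dy":-0.498,"dz":-0.085,"ax":0,"ay":0,"az":0,"fingers":1},{"dx":0.0535,"dy":-0.498,"dz":-0.085,"ax":0,"ay":0,"az":0,"fingers":1},{"dx":0.0535,"dy":-0.498,"dz":-0.085,"ax":0,"ay":0,"az":0,"fingers":1}]'
python3 - <<'E'
from h import *
ims=[]
for n,c in(("scene",(455,275)),("top",(178,262)),("scene",(262,215))):
    im,d=bot.read_camera(n);cv2.imwrite(f"pics/{n}2.png",im)
    k=(50,75) 
    ims.append(cv2.resize(im[c[1]-75:c[1]+75,c[0]-33:c[0]+33],(264,600),interpolation=2))
cv2.imwrite("pics/c3.png",np.hstack(ims))
E
```

```text
time: 6.4
tool_pos: [0.431, 0.347, 0.2262]
tcp_rot: [3.075, 0.635, 0.0]
wrist_force: [-0.8, -0.3, 1.1]
width: 0.997
```

View pics/c3.png

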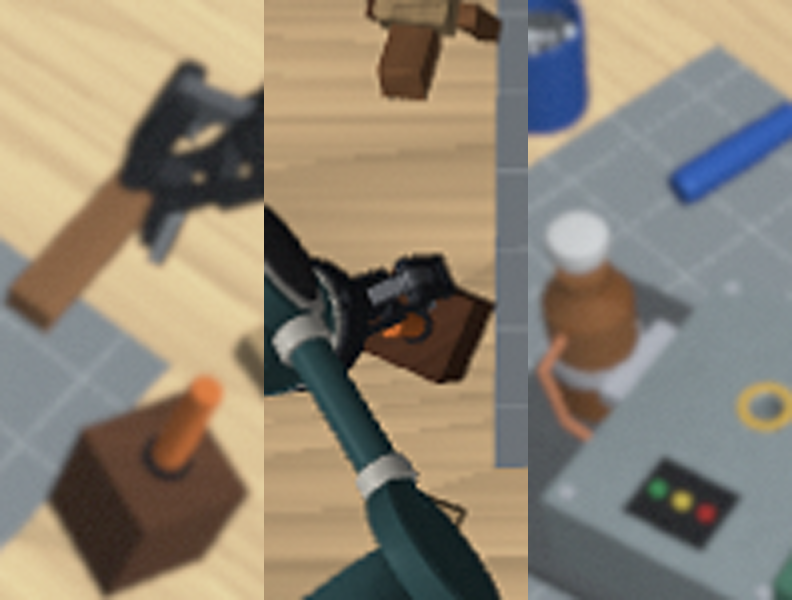

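The cap is back up and the gripper straddles the stylus. I descend and close softly, then read the wrist force for centring.

```bash
python3 -m inch '[{"dx":0,"dy":0,"dz":0.06,"ax":0,"ay":0,"az":0,"fingers":1},{"dx":0,"dy":0,"dz":0.118,"ax":0,"ay":0,"az":0,"fingers":1},{"dx":0,"dy":0,"dz":0.118,"ax":0,"ay":0,"az":0,"fingers":1},{"dx":0,"dy":0,"dz":0.118,"ax":0,"ay":0,"az":0,"fingers":1},{"dx":0,"dy":0,"dz":0.118,"ax":0,"ay":0,"az":0,"fingers":-1},{"dx":0,"dy":0,"dz":0.118,"ax":0,"ay":0,"az":0,"fingers":-1},{"dx":0,"dy":0,"dz":0.118,"ax":0,"ay":0,"az":0,"fingers":-1},{"dx":0,"dy":0,"dz":0.118,"ax":0,"ay":0,"az":0,"fingers":-1},{"dx":0,"dy":0,"dz":0.118,"ax":0,"ay":0,"az":0,"fingers":-1},{"dx":0,"dy":0,"dz":0.118,"ax":0,"ay":0,"az":0,"fingers":-1},{"dx":0,"dy":0,"dz":0.118,"ax":0,"ay":0,"az":0,"fingers":-1},{"dx":0,"dy":0,"dz":0.118,"ax":0,"ay":0,"az":0,"fingers":-1}]' 30
python3 - <<'E'
from h import *
s=bot.read_state();print(s["tool_pos"],s["wrist_force"],s["torque"],s["width"])
E
```

```text
time: 8.05
tool_pos: [0.4324, 0.348, 0.1101]
tcp_rot: [3.076, 0.636, 0.006]
wrist_force: [-0.3, -0.4, 5.0]
width: 0.179
[0.43236123 0.34803469 0.11009398] [-0.33088069 -0.37237265  5.00667826] [-0.15728181  0.15344772  0.05899631] 0.1786537645855295
```

```bash
python3 -m inch '[{"dx":0,"dy":0,"dz":0,"ax":0,"ay":0,"az":0,"fingers":-1},{"dx":0,"dy":0,"dz":0,"ax":0,"ay":0,"az":0,"fingers":-1},{"dx":0,"dy":0,"dz":-0.04,"ax":0,"ay":0,"az":0,"fingers":-1},{"dx":0,"dy":0,"dz":-0.08,"ax":0,"ay":0,"az":0,"fingers":-1},{"dx":0,"dy":0,"dz":-0.13,"ax":0,"ay":0,"az":0,"fingers":-1},{"dx":0,"dy":0,"dz":-0.19,"ax":0,"ay":0,"az":0,"fingers":-1},{"dx":0,"dy":0,"dz":-0.24,"ax":0,"ay":0,"az":0,"fingers":-1},{"dx":0,"dy":0,"dz":-0.24,"ax":0,"ay":0,"az":0,"fingers":-1},{"dx":0,"dy":0,"dz":-0.24,"ax":0,"ay":0,"az":0,"fingers":-1}]' 80
python3 - <<'E'
from h import *
ims=[]
s=bot.read_state();t=s["tool_pos"];print(t,s["tcp_rot"],s["wrist_force"])
for n in("scene","top"):
    K,D,V=cal(n);p=lambda z:cv2.projectPoints(np.array([[t[0],t[1],t[2]+z]]),V[:3,:3],V[:3,3],K,D)[0][0,0]
    im,d=bot.read_camera(n);cv2.imwrite(f"pics/{n}3.png",im);np.save(f"{n}3.npy",d)
    print(n,"expected tip",p(-.1),"handle",p(.007))
    c=p(-.05).astype(int);print(c)
    ims.append(cv2.resize(im[c[1]-60:c[1]+60,c[0]-40:c[0]+40],(400,600),interpolation=2))
cv2.imwrite("pics/c4.png",np.hstack(ims))
E
```

```text
time: 9.18
tool_pos: [0.4311, 0.3477, 0.3487]
tcp_rot: [3.076, 0.635, 0.003]
wrist_force: [-0.2, 0.6, -1.6]
width: 0.164
[0.43109514 0.34765081 0.34871887] [3.07566256e+00 6.35373356e-01 3.03424275e-03] [-0.20017374  0.59238987 -1.57790357]
scene expected tip [489.31143813 267.4218543 ] handle [512.3186172  228.02220108]
[499 250]
top expected tip [165.7623818  266.85825288] handle [153.40334127 266.78728454]
[160 266]
```

View pics/c4.png

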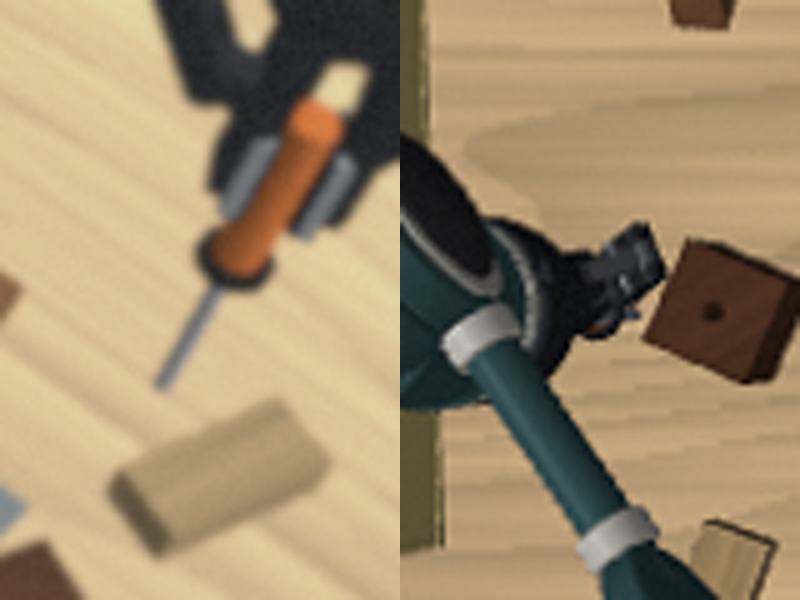

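The stylus is held straight, with its tip at about (491,267) in the scene picture. I cross above the hopper and come down until the tip is about 20 mm above the opening.

```bash
python3 -m inch '[{"dx":-0.0377,"dy":0.3844,"dz":0,"ax":0,"ay":0,"az":0,"fingers":-1},{"dx":-0.0377,"dy":0.3844,"dz":0,"ax":0,"ay":0,"az":0,"fingers":-1},{"dx":-0.0377,"dy":0.3844,"dz":0,"ax":0,"ay":0,"az":0,"fingers":-1},{"dx":-0.0377,"dy":0.3844,"dz":0,"ax":0,"ay":0,"az":0,"fingers":-1},{"dx":-0.0377,"dy":0.3844,"dz":0,"ax":0,"ay":0,"az":0,"fingers":-1},{"dx":-0.0377,"dy":0.3844,"dz":0,"ax":0,"ay":0,"az":0,"fingers":-1},{"dx":-0.0377,"dy":0.3844,"dz":0,"ax":0,"ay":0,"az":0,"fingers":-1},{"dx":-0.0377,"dy":0.3844,"dz":0,"ax":0,"ay":0,"az":0,"fingers":-1},{"dx":-0.0377,"dy":0.3844,"dz":0,"ax":0,"ay":0,"az":0,"fingers":-1},{"dx":-0.0377,"dy":0.3844,"dz":0.05,"ax":0,"ay":0,"az":0,"fingers":-1},{"dx":-0.0377,"dy":0.3844,"dz":0.1,"ax":0,"ay":0,"az":0,"fingers":-1},{"dx":-0.0377,"dy":0.3844,"dz":0.153,"ax":0,"ay":0,"az":0,"fingers":-1},{"dx":-0.0377,"dy":0.3844,"dz":0.153,"ax":0,"ay":0,"az":0,"fingers":-1},{"dx":-0.0377,"dy":0.3844,"dz":0.153,"ax":0,"ay":0,"az":0,"fingers":-1}]'
python3 - <<'E'
from h import *
ims=[]
s=bot.read_state();t=s["tool_pos"];print(t,s["wrist_force"])
for n in("scene","top"):
    K,D,V=cal(n);p=lambda z:cv2.projectPoints(np.array([[t[0],t[1],z]]),V[:3,:3],V[:3,3],K,D)[0][0,0]
    im,d=bot.read_camera(n);cv2.imwrite(f"pics/{n}4.png",im);np.save(f"{n}4.npy",d)
    print(n,"expected tip",p(t[2]-.1),"mouth",p(.075))
    c=p(.085).astype(int);c0=c-[30,45];print("crop origin",c0)
    ims.append(cv2.resize(im[c0[1]:c0[1]+90,c0[0]:c0[0]+60],(400,600),interpolation=2))
cv2.imwrite("pics/c5.png",np.hstack(ims))
E
```

```text
time: 11.02
tool_pos: [0.5494, -0.02, 0.1972]
tcp_rot: [3.073, 0.638, 0.003]
wrist_force: [0.7, 0.1, 0.1]
width: 0.165
[ 0.54938973 -0.01995597  0.19715976] [0.6773179  0.08347954 0.14624317]
scene expected tip [287.65776362 234.71394589] mouth [287.95215722 240.84763941]
crop origin [257 193]
top expected tip [318.14399118 222.10357171] mouth [318.08462721 222.75041721]
crop origin [288 177]
```

View pics/c5.png

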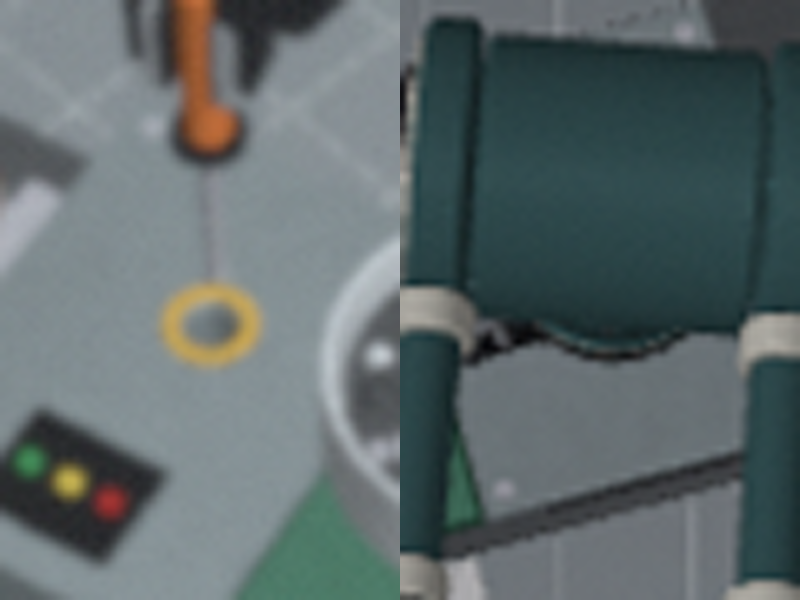

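The tip at (289,235) lies over the ring centre at (289,242) to within about 1 mm, given the 6 px expected from the height. I lower it to just above the button.

```bash
python3 -m inch '[{"dx":0,"dy":0,"dz":0.015,"ax":0,"ay":0,"az":0,"fingers":-1},{"dx":0,"dy":0,"dz":0.03,"ax":0,"ay":0,"az":0,"fingers":-1},{"dx":0,"dy":0,"dz":0.043,"ax":0,"ay":0,"az":0,"fingers":-1},{"dx":0,"dy":0,"dz":0.043,"ax":0,"ay":0,"az":0,"fingers":-1},{"dx":0,"dy":0,"dz":0.043,"ax":0,"ay":0,"az":0,"fingers":-1}]'
```

```text
time: 11.75
tool_pos: [0.5508, -0.0207, 0.1554]
tcp_rot: [3.073, 0.636, 0.007]
wrist_force: [0.2, -0.1, -1.2]
width: 0.163
```

```bash
python3 -m inch '[{"dx":-0.001,"dy":0,"dz":0.005,"ax":0,"ay":0,"az":0,"fingers":-1},{"dx":-0.001,"dy":0,"dz":0.01,"ax":0,"ay":0,"az":0,"fingers":-1},{"dx":-0.001,"dy":0,"dz":0.0145,"ax":0,"ay":0,"az":0,"fingers":-1},{"dx":-0.001,"dy":0,"dz":0.0145,"ax":0,"ay":0,"az":0,"fingers":-1},{"dx":-0.001,"dy":0,"dz":0.0145,"ax":0,"ay":0,"az":0,"fingers":-1}]'
```

```text
time: 12.38
tool_pos: [0.5508, -0.0212, 0.1421]
tcp_rot: [3.072, 0.636, 0.01]
wrist_force: [-0.3, 1.0, 6.7]
width: 0.168
```

```bash
python3 -m inch '[{"dx":-0.001,"dy":0,"dz":0.003,"ax":0,"ay":0,"az":0,"fingers":-1},{"dx":-0.001,"dy":0,"dz":0.003,"ax":0,"ay":0,"az":0,"fingers":-1},{"dx":-0.001,"dy":0,"dz":0.003,"ax":0,"ay":0,"az":0,"fingers":-1}]'
```

```text
time: 12.75
tool_pos: [0.5512, -0.0213, 0.1418]
tcp_rot: [3.072, 0.636, 0.015]
wrist_force: [-2.9, 1.2, 13.5]
width: 0.161
```

The button is on its end stop: 13.5 N and no further travel. I hold it for 2.5 s.

```bash
python3 -m inch '[{"dx":0,"dy":0,"dz":0.003,"ax":0,"ay":0,"az":0,"fingers":-1},{"dx":0,"dy":0,"dz":0.003,"ax":0,"ay":0,"az":0,"fingers":-1},{"dx":0,"dy":0,"dz":0.003,"ax":0,"ay":0,"az":0,"fingers":-1},{"dx":0,"dy":0,"dz":0.003,"ax":0,"ay":0,"az":0,"fingers":-1},{"dx":0,"dy":0,"dz":0.003,"ax":0,"ay":0,"az":0,"fingers":-1},{"dx":0,"dy":0,"dz":0.003,"ax":0,"ay":0,"az":0,"fingers":-1},{"dx":0,"dy":0,"dz":0.003,"ax":0,"ay":0,"az":0,"fingers":-1},{"dx":0,"dy":0,"dz":0.003,"ax":0,"ay":0,"az":0,"fingers":-1},{"dx":0,"dy":0,"dz":0.003,"ax":0,"ay":0,"az":0,"fingers":-1},{"dx":0,"dy":0,"dz":0.003,"ax":0,"ay":0,"az":0,"fingers":-1},{"dx":0,"dy":0,"dz":0.003,"ax":0,"ay":0,"az":0,"fingers":-1},{"dx":0,"dy":0,"dz":0.003,"ax":0,"ay":0,"az":0,"fingers":-1},{"dx":0,"dy":0,"dz":0.003,"ax":0,"ay":0,"az":0,"fingers":-1},{"dx":0,"dy":0,"dz":0.003,"ax":0,"ay":0,"az":0,"fingers":-1},{"dx":0,"dy":0,"dz":0.003,"ax":0,"ay":0,"az":0,"fingers":-1},{"dx":0,"dy":0,"dz":0.003,"ax":0,"ay":0,"az":0,"fingers":-1},{"dx":0,"dy":0,"dz":0.003,"ax":0,"ay":0,"az":0,"fingers":-1},{"dx":0,"dy":0,"dz":0.003,"ax":0,"ay":0,"az":0,"fingers":-1},{"dx":0,"dy":0,"dz":0.003,"ax":0,"ay":0,"az":0,"fingers":-1},{"dx":0,"dy":0,"dz":0.003,"ax":0,"ay":0,"az":0,"fingers":-1}]'
python3 - <<'E'
from h import *
im,d=bot.read_camera("scene");c=(275,215)
cv2.imwrite("pics/c6.png",cv2.resize(im[c[1]-50:c[1]+50,c[0]-65:c[0]+65],(780,600),interpolation=2))
E
```

```text
time: 15.25
tool_pos: [0.5518, -0.0212, 0.1417]
tcp_rot: [3.072, 0.636, 0.017]
wrist_force: [-4.6, 0.5, 14.9]
width: 0.166
```

View pics/c6.png

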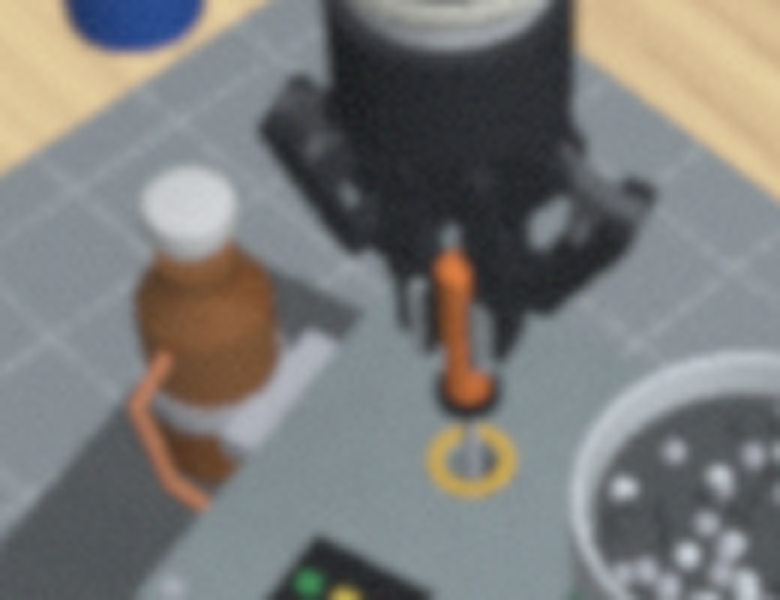

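The rod goes down through the ring at about crop (472,460), the gripper holds the handle, and the cap is up. I hand it in.

```bash
python3 -c "
from workcell import bot
s=bot.read_state();print(s['time'],s['wrist_force'],s['width']);print(bot.finish_job())"
```

```text
15.3 [-4.50923102  1.26244779 15.23219029] 0.1640856682895193
the job is handed in; nothing more can be done
None
```

The job is handed in at 15.3 s of the 67 s allowed, with the gripped stylus holding the reset button down.

- **Oiler cap:** I pushed it to its end stop (14 N, no further travel at the fully-down height). The pictures after release and at the end show it back up.
- **Reset button:** I gripped the stylus at 80 N and reached it down through the yellow ring. I held the button at its end stop for over 2.5 s.
- **Last checks:** The wrist force was about 15 N, the TCP stayed at 0.142 m, and the gripper was still closed on the handle. The last picture shows the rod inside the ring.
- **Gaps and deviations:**
  - The button's travel was not read directly. I inferred it from the force and height.
  - I did not measure the loose things again at the end, but the arm stayed well above them throughout.
  - During the hold the tool drifted about 0.6 mm sideways and tilted very slightly; at the end the wrist also read about 4.5 N sideways.
  - The first move command was refused because its rows lacked required keys. The arm did not move.

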